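Index the welding turntable and wedge the wishbone off its rests

ROBOT

A 6-joint arm with a two-finger parallel gripper is mounted at the origin on the work surface. World frame = base frame: x ahead of the robot, y to its left, z up, the work surface at z = 0. Lengths are in mm, angles in degrees, forces in N, time in s.
With the tool pointing down it reaches from about 300 to 850 mm from the base axis. Payload 4.2 kg.
Tool frame: the origin (TCP) lies on the centre line of the jaws, within the pads' length; the fingertips stand 14 mm ahead of it and the grasp point (between the pads) lies 5 mm behind it (env.finger_overhang is the z of the fingertips in the tool frame, in mm); z points along the fingers, y is the line along which they close (so a half turn about z gives the same grasp; the last joint's range is limited). The gripper opens to 91 mm and grips with 3 to 60 N. Pads are 32 mm wide; open, the fingers measure 118 mm over their backs; the gripper's body (76 mm by 178 mm) begins 60 mm behind the grasp point.
Start: joints at [-73.339, 18.312, 89.639, -0, 72.044, -1.146], TCP at [175.85, -547.466, 227.976] pointing down, gripper open.
Joint ranges: [-177.97, 177.97], [-48.28, 115.42], [12.27, 149.76], [-77.06, 257.06], [2.81, 150.46], [-146.56, 146.56]. Speed limits (degrees/s): [147.25, 147.25, 180, 180, 180, 180].

INTERFACE

Orientations are given as [roll, pitch, yaw] about the fixed x, y, z axes, in that order (R = Rz(yaw) Ry(pitch) Rx(roll)).
In Python, from workcell import sensors, viewer, env gives the robot as it stands. The module is installed in compiled form; this text tells all that it offers.
- The arm moves only by the tool step_arm, never from a script. Its argument "plan" is one flat list of numbers, 6 for each row, row after row: the shift along the tool's x, y, z in cm, then the turn, a rotation vector about the tool's x, y, z in rad. In form: [x, y, z, wx, wy, wz, x, y, z, wx, wy, wz, ...]. A call has 1 to 5 rows; each row shifts and turns the commanded pose from where the row before left it, along the tool's axes as they then stand; what a row does not reach is not made up. A row lasts 1/12 s, in which the tool goes at most 41.7 mm and 7.16 degrees, less where a joint would pass 70% of its speed; a pose out of reach is approached as far as the arm can. A call is refused whole if a number of a shift passes 4.17 or a number of a turn 0.125, either way. A call with a gripper value outside its range is refused whole. "hand" is the finger opening in cm, from 0 to 9.12, set as the call begins (left out, the last holds). The fingers move at their own pace and stop on an object; "newtons" is the grip in N (left out, the last holds). Time passes only in rows, so rows that do not move let the fingers close. It gives the time, the measured TCP pose, the force, the opening and the grip force at its end, in the units of the state.
- sensors.state(): the state, without advancing time (a new reading comes with each control period).
- viewer.grab_frame(name): name is "scene" or "top" or "wrist"; returns a dict with "img" (480x640x3 uint8, red, green, blue), "fx", "fy", "cx", "cy" (pixels), "position" and "attitude" of the camera in the world. Camera axes: x right, y down, z forward; pixel columns grow to the right and rows downward; lengths in mm; the calibration is good to about 2 mm. A picture is of the moment at which its call begins. There is no depth.
- env.job_done(): hands the job in; it is judged then, once.
Trained networks look in a picture, given as the dict that the camera call returned (one of the last four; its "shot" number tells which), for a name from the list of things; names that differ only in an ending like _2 or _b are one class to them, and where a whole thing is asked for, a point or a joint stands for the part that bears it (a point fixed in the world has none). Each returns a list of dicts, best first, with "score" (0 to 1); they miss things now and then, are a little off and sometimes report something else, mostly with a low value. They report only what shows in the picture. A call takes as long as a camera call.
- viewer.boxes_of(name, picture): "location" ([column, row] in pixels, amid what is visible of it).
- viewer.pinpoint(name, picture): "location" ([column, row] in pixels: a listed point, or the origin of a listed thing).
The state is a dict: "time_s": time; "qpos": joint angles; "qvel": joint speeds; "effort": joint torques, N m; "ee_pos": TCP position; "ee_rot": TCP orientation; "force": force on the tool from outside, world axes, zero at the start; "torque": the same for the moment, N m; "gripper_width": finger opening in mm; "gripper_force": force on a finger pad.
Only numpy, scipy, OpenCV 4.12 (cv2) and the standard library are available. Lean on these libraries where they do the work, as an engineer would, in place of code of your own. Each camera call takes 0.05 s, during which the arm holds its last target. There are 200 camera calls.

TASK

The free end of the tubular wishbone on the welding turntable has to be wedged up for tacking. Take the turntable by its black upright handle and turn it clockwise (seen from above), less than a quarter turn, to the next detent, where the wishbone's flat bar lies towards the robot. Then pick up the steel wedge, set it flat on the turntable plate and push it thin end first straight under the middle of the bar, between the two rest blocks, until the bar just lifts clear of them (about 3 mm), and finish while still holding the wedge there; raise the wishbone with nothing but the wedge and leave the other things on the bench where they are.

Things in the scene. Friction and masses are not known exactly. Their poses are not given: they have to be found in the camera images.
- turntable_base: grey foot of the welding turntable, fixed to the bench. Origin on the turntable's vertical axis at bench height, z up, x away from the robot: the direction of the wedge's push once the table is in its detent. It carries a round dark steel plate, radius 160 mm, top 70 mm above the bench; a spring roller in a housing at its edge, behind on the right, drops between pairs of lobes on the rim.
- turntable (a joint): angle of the plate (rad), positive counterclockwise from above; 0 = in the wanted detent. Starts at 0.8 to 1.25: turn it clockwise. No other detent lies between. The roller draws it in by itself from 0.05 either side; just before that it is forced over a lobe (about 10 N at the handle).
- handle (a point): black round upright handle on the plate, 24 mm in diameter, 130 mm from the turntable's axis. The point lies on the handle's own axis, 58 mm above the plate; the handle's top is 76 mm above the plate, its thick part starts 22 mm above it. It does not spin. At joint 0 it stands at the left, 105 degrees counterclockwise from the base's x axis.
- rest (a point): point on the turntable midway between the two rest blocks, level with their tops, 16 mm above the plate and 40 mm from the turntable's axis. Turns with the plate: x points to the axis and on to the pivot pins (the direction of the push), z up. The blocks are 24 x 24 x 16 mm steel, centred 52 mm to either side along y: the channel is 80 mm wide.
- wishbone: tubular steel wishbone, about 1 kg: two legs pinned at bushes in grey brackets, joined at the free end by a flat bar with an upright round boss on it (38 mm diameter, top 60 mm above the plate; no other part of it is higher). Origin on the pins' axis, 32 mm above the plate, x as for rest. It can only swing up about the pins; the bar bears down with 5 to 7 N.
- bar (a point): middle of the underside of the wishbone's flat bar, 140 mm from the pins. The bar is 30 mm wide (along x of rest), 136 mm long, 10 mm thick. While it lies on the rest blocks this point coincides with rest; its height above rest is the lift. The plate reaches 105 mm out before the bar's front edge, so the wedge overhangs the plate until its tip is under the bar.
- wedge: steel wedge 120 mm long, 30 mm wide, about 0.5 kg, loose on the bench, left or right. Origin mid underside, x to the thin end, which is 4 mm high; the top rises evenly to 26 mm at x = -35 mm, then level to the thick end at -60 mm, where it is gripped across. It meets the bar with its origin 23 mm short of rest; 13 mm further gives 3 mm of lift. Pushing takes 5 to 15 N.
- shim_block: plain parallel steel block 100 x 30 x 20 mm, level on top, loose on the bench at the other of the two places; not needed. Origin at the middle of its underside.
- tube_offcut: upright offcut of steel tube, 42 mm diameter, 70 mm high, loose on the bench; not needed. Origin at the middle of its underside.
- hammer: hammer lying on the bench at the right; not needed
- wire_brush: wire brush with wooden back, 270 mm long, lying on its side on the bench at the right; not needed
- file: flat file with handle, 350 mm long, lying on the bench at the left; not needed
- grinder: angle grinder lying disc up on the bench at the left, 75 mm high; not needed
- square: flat steel try square (L shape, legs 130 and 100 mm, 10 mm thick) lying on the bench before the turntable; not needed. Origin under the middle of its long leg.

How it is judged (in metres and radians):
On the way, in this order (a step that is already met when the one before it is completed fails the run):
1. the turntable lies in the detent at 0, with the bar still down on its rest blocks (value of joint turntable between -0.04 and 0.04 rad and z of bar in the frame of rest below 0.001 m), for 0.3 s.
2. the wedge lifts the bar off its rest blocks (z of bar in the frame of rest above 0.0012 m and contact force between wedge and wishbone above 0.8 N), for 0.2 s.
At the end, for the whole second after the job is handed in: turntable within 0.04 rad of 0; wedge at rest flat on the plate, straight within 11 degrees, within 16 mm of the bar's middle, carrying the bar 1.2 to 6 mm above the rest blocks, still held by the fingers (over 2 N); robot not touching the wishbone (all of step 2 and value of joint turntable between -0.04 and 0.04 rad and z of bar in the frame of rest below 0.006 m and contact force between the fingers and wedge above 2 N and contact force between each of the arm, the fingers and wishbone below 0.5 N and y of wedge in the frame of rest between -0.016 and 0.016 m and z of wedge in the frame of rest between -0.019 and -0.012 m and angle between wedge's own z axis and vertical below 0.07 rad and angle between the x axis of wedge and the x axis of rest, either way round below 0.2 rad and linear speed of wedge below 0.01 m/s); the arm keeps its last pose, push and grip.
It fails at once if the wishbone is jacked up more than 9 mm (z of bar in the frame of rest above 0.009 m).
It fails at once if the robot pushes or lifts the wishbone itself (contact force between any of the arm, the fingers and wishbone above 6 N).
It fails at once if another thing on the bench is moved more than 30 mm (distance of any of shim_block, tube_offcut, hammer, wire_brush, file, grinder, square from where it was at the start of the episode above 0.03 m).
It also fails if it takes over 64 s, if anything falls off the work surface, if the arm or the gripper's body presses on something with over 40 N, if the wrist force passes 120 N, or if a joint passes its speed limit or range.

## Working session

There is one attempt and no reset: what is moved stays moved. The work goes in short steps, Python scripts to look and compute and a tool call to move; the robot and the scene stay as the last step left them, time stands still between calls to the robot, and variables do not carry over. Pictures are saved under pics/ and viewed, at most 10 in all, crops included, and the job is handed in when it is done.

Besides the shell and the picture viewer there is one more tool, called after "Request:" as name(argument=value, ...) on one line, values as JSON. step_arm: Moves the arm, as the interface text tells. Its arguments: {"type":"object","properties":{"plan":{"type":"array","items":{"type":"number"}},"hand":{"type":"number"},"newtons":{"type":"number"}},"required":["plan"]}

```bash
mkdir -p pics; cat > h.py <<'E'
import numpy as np, cv2
from scipy.spatial.transform import Rotation as R
from workcell import sensors, viewer, env
def rot(a):
    a=np.array(a,float)
    if a.shape==(3,3): return a
    if a.size==4: return R.from_quat(a).as_matrix()
    return R.from_euler('xyz',a,degrees=True).as_matrix()
def ray(f,uv):
    d=rot(f['attitude'])@np.array([(uv[0]-f['cx'])/f['fx'],(uv[1]-f['cy'])/f['fy'],1]); return np.array(f['position'],float),d
def atz(f,uv,z):
    p,d=ray(f,uv); return p+d*(z-p[2])/d[2]
def proj(f,P):
    c=rot(f['attitude']).T@(np.array(P,float)-np.array(f['position'])); return [f['cx']+f['fx']*c[0]/c[2],f['cy']+f['fy']*c[1]/c[2]]
def save(f,n): cv2.imwrite('pics/'+n,f['img'][:,:,::-1])
def tri(fs,uvs):
    A=np.zeros((3,3));b=np.zeros(3)
    for f,u in zip(fs,uvs):
        p,d=ray(f,u);d=d/np.linalg.norm(d);M=np.eye(3)-np.outer(d,d);A+=M;b+=M@p
    return np.linalg.solve(A,b)
def st():
    s=sensors.state(); print({k:np.round(s[k],2).tolist() for k in ('time_s','qpos','ee_pos','ee_rot','force','gripper_width','gripper_force')})
    return s
E
python3 - <<'E'
from h import *
st()
fs={n:viewer.grab_frame(n) for n in('scene','top')}
for n,f in fs.items():
    save(f,n+'0.png'); print(n,np.round(f['position'],1),f['attitude'],f['fx'],f.get('shot'))
    for o,z in [('turntable_base',0),('handle',128),('rest',86),('bar',86),('wishbone',102),('wedge',0),('shim_block',0),('tube_offcut',0),('square',0)]:
        try:
            for r in viewer.pinpoint(o,f)[:2]: print(n,o,round(r['score'],2),np.round(r['location']),np.round(atz(f,r['location'],z)))
        except Exception as e: print(o,e)
E
```

```text
{'time_s': 0.0, 'qpos': [-73.34, 18.35, 89.71, -0.0, 72.04, -1.15], 'ee_pos': [175.68, -546.99, 227.09], 'ee_rot': [-179.9, 0.0, 17.81], 'force': [0.57, 0.23, -0.35], 'gripper_width': 91.27, 'gripper_force': 0.0}
scene [1253.8 -104.9 1045.8] [-1.43934133e+02 -6.18718536e-02  8.29714883e+01] 438.70960072130595 1
scene turntable_base 0.65 [358. 267.] [620.  78.   0.]
scene handle 0.91 [380. 210.] [525. 144. 128.]
scene rest 0.96 [348. 242.] [590.  50.  86.]
scene rest 0.24 [218. 229.] [ 504. -297.   86.]
scene bar 0.58 [348. 242.] [590.  48.  86.]
scene wishbone 0.85 [391. 267.] [691. 143. 102.]
scene wishbone 0.28 [360. 267.] [681.  64. 102.]
scene wedge 0.97 [218. 227.] [ 431. -315.    0.]
scene shim_block 0.91 [430. 202.] [410. 342.   0.]
scene tube_offcut 0.7 [177. 292.] [ 637. -422.    0.]
top [ 441.4  -10.7 1692.4] [-174.55292839   -0.2458125   -88.62675496] 562.4053582747619 2
top turntable_base 0.62 [294. 242.] [618.  74.   0.]
top handle 0.95 [260. 271.] [519. 162. 128.]
top rest 0.6 [302. 249.] [588.  47.  86.]
top bar 0.84 [302. 251.] [582.  48.  86.]
top wishbone 0.39 [487. 263.] [ 559. -478.  102.]
top wedge 0.75 [424. 308.] [ 428. -320.    0.]
top shim_block 0.75 [199. 308.] [412. 352.   0.]
top tube_offcut 0.52 [457. 238.] [ 642. -418.    0.]
top square 0.87 [360. 316.] [ 400. -129.    0.]
top square 0.32 [118. 293.] [451. 597.   0.]
```

View pics/scene0.png

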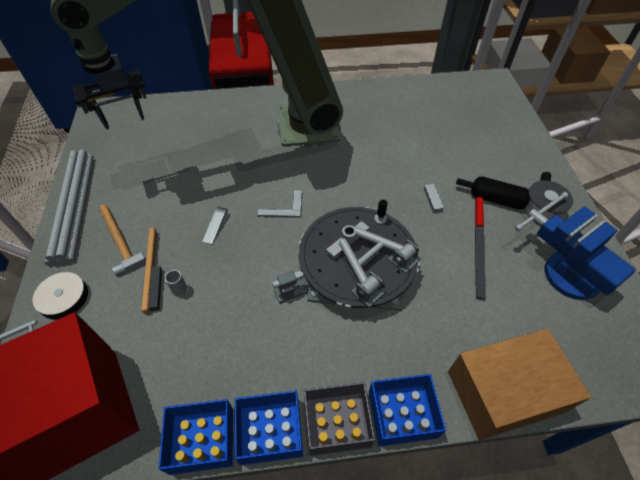

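View pics/top0.png

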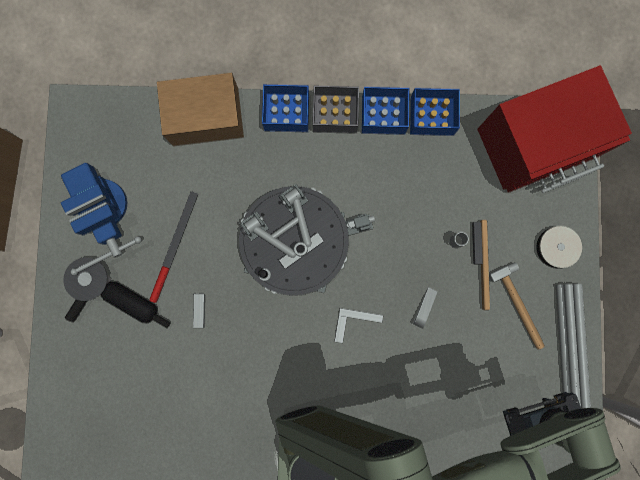

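The scene picture shows the turntable at about (358,258), the handle at (381,210) and the wedge at (215,225). The top picture has the handle at (262,273), the wedge at (425,307) and the shim at (199,310). Next I refine the plate axis and the handle.

```bash
python3 - <<'E'
from h import *
fs=[viewer.grab_frame(n) for n in('scene','top')]
H=[viewer.pinpoint('handle',f)[0]['location'] for f in fs]
print('handle',np.round(tri(fs,H),1))
for o in('rest','turntable_base','wedge'):
    print(o,np.round(tri(fs,[viewer.pinpoint(o,f)[0]['location'] for f in fs]),1))
# plate rim: dark pixels in top image rectified to z=70
f=fs[1]; g=f['img'].max(2).astype(int)
m=(g<85).astype(np.uint8); m=cv2.morphologyEx(m,cv2.MORPH_OPEN,np.ones((3,3)))
n,l,s,c=cv2.connectedComponentsWithStats(m)
k=l[265,320]; print(s[k],c[k])
cs,_=cv2.findContours((l==k).astype(np.uint8),cv2.RETR_EXTERNAL,cv2.CHAIN_APPROX_NONE)
pts=np.array([atz(f,p[0],70)[:2] for p in cv2.convexHull(max(cs,key=len))])
from scipy.optimize import least_squares
r=least_squares(lambda q:np.hypot(*(pts-q[:2]).T)-q[2],[620,76,160],loss='soft_l1',f_scale=2); print(r.x, np.round(r.fun,0))
E
```

```text
handle [518.8 151.  132.4]
rest [591.2  48.7  90.9]
turntable_base [608.4  79.9   1. ]
wedge [ 434.5 -316.2    5. ]
[ 237  187  112  108 5766] [299.91241762 250.64013181]
[615.86121212  75.97909595 160.4610181 ] [-2. -1. -2. -2. -0.  1.  3.  0.  0.  1.  1.  1. -1.  1.  1.  1.  1. -1.
 -3. -3. -4. -1. -2. -2. -0.  0.  1.  1.  2.  3.  3.  1. -4.]
```

Request:
step_arm(plan=[0,0,0,0,0,-0.12,0,0,0,0,0,-0.12,0,0,0,0,0,-0.12,0,0,0,0,0,-0.12,0,0,0,0,0,-0.12], hand=6.5, newtons=25)

```text
time_s: 1.92
ee_pos: [175.9, -547.5, 228.0]
ee_rot: [180.0, 0.0, 52.5]
force: [-0.5, 0.1, 0.0]
gripper_width: 65.4
gripper_force: 0.0
```

Request:
step_arm(plan=[0,0,0,0,0,-0.12,0,0,0,0,0,-0.12,0,0,0,0,0,-0.12,0,0,0,0,0,-0.12,0,0,0,0,0,-0.12])

```text
time_s: 2.33
ee_pos: [175.9, -547.5, 228.0]
ee_rot: [180.0, 0.0, 86.9]
force: [0.8, 0.8, 0.6]
gripper_width: 64.9
gripper_force: 0.0
```

Request:
step_arm(plan=[0,0,0,0,0,-0.12,0,0,0,0,0,-0.12,0,0,0,0,0,-0.12,0,0,0,0,0,-0.12,0,0,0,0,0,-0.12])

```text
time_s: 2.75
ee_pos: [175.8, -547.5, 228.0]
ee_rot: [-180.0, 0.0, 121.3]
force: [-0.2, 0.3, -0.5]
gripper_width: 65.0
gripper_force: 0.0
```

Request:
step_arm(plan=[0,0,0,0,0,-0.12,0,0,0,0,0,-0.12,0,0,0,0,0,-0.12,0,0,0,0,0,0])

```text
time_s: 3.08
ee_pos: [175.8, -547.5, 228.0]
ee_rot: [-180.0, 0.0, 141.7]
force: [0.2, 0.2, 0.7]
gripper_width: 65.2
gripper_force: 0.0
```

Request:
step_arm(plan=[0.81,3.8,0,0,0,0,0.81,3.8,0,0,0,0,0.81,3.8,0,0,0,0,0.81,3.8,0,0,0,0,0.81,3.8,0,0,0,0])

```text
time_s: 3.5
ee_pos: [262.6, -371.8, 228.0]
ee_rot: [180.0, 0.0, 141.3]
force: [1.0, -0.0, 0.2]
gripper_width: 65.0
gripper_force: 0.0
```

Request:
step_arm(plan=[0.81,3.8,0,0,0,0,0.81,3.8,0,0,0,0,0.81,3.8,0,0,0,0,0.81,3.8,0,0,0,0,0.81,3.8,0,0,0,0])

```text
time_s: 3.92
ee_pos: [349.0, -197.7, 228.2]
ee_rot: [180.0, 0.1, 141.3]
force: [0.6, -0.7, -0.1]
gripper_width: 65.2
gripper_force: 0.0
```

Request:
step_arm(plan=[0.81,3.8,0,0,0,0,0.81,3.8,0,0,0,0,0.81,3.8,0,0,0,0,0.81,3.8,0,0,0,0,0.81,3.8,0,0,0,0])

```text
time_s: 4.33
ee_pos: [435.5, -23.5, 228.3]
ee_rot: [180.0, 0.1, 141.4]
force: [0.6, 0.3, 0.2]
gripper_width: 64.8
gripper_force: 0.0
```

Request:
step_arm(plan=[0.81,3.8,0,0,0,0,0.81,3.8,0,0,0,0,0.81,3.8,0,0,0,0,0.81,3.8,0,0,0,0,0,0,0,0,0,0])

```text
time_s: 4.75
ee_pos: [506.9, 119.3, 227.7]
ee_rot: [179.8, 0.0, 141.7]
force: [0.3, -0.1, 0.8]
gripper_width: 64.9
gripper_force: 0.0
```

Look with the wrist camera here.

```bash
python3 - <<'E'
from h import *
f=viewer.grab_frame('wrist'); save(f,'w1.png'); print(f['position'],f['attitude'])
for o,z in [('handle',128),('rest',86),('turntable_base',0),('wishbone',102)]:
    for r in viewer.pinpoint(o,f)[:2]: print(o,round(r['score'],2),np.round(r['location']),np.round(atz(f,r['location'],z),1))
st()
E
```

```text
[442.72763664 169.77470452 383.56303341] [163.41469254  -0.21528295  51.63753803]
handle 0.71 [360. 226.] [512.5 153.5 128. ]
handle 0.4 [309. 348.] [563.6  68.5 128. ]
rest 0.88 [310. 350.] [585.2  51.1  86. ]
turntable_base 0.75 [345. 314.] [615.6  73.7   0. ]
{'time_s': 5.0, 'qpos': [11.36, 13.01, 97.14, -0.03, 69.88, -40.07], 'ee_pos': [503.49, 112.73, 227.92], 'ee_rot': [-179.96, -0.0, 141.44], 'force': [-0.86, -0.35, 0.1], 'gripper_width': 64.76, 'gripper_force': 0.0}
```

View pics/w1.png

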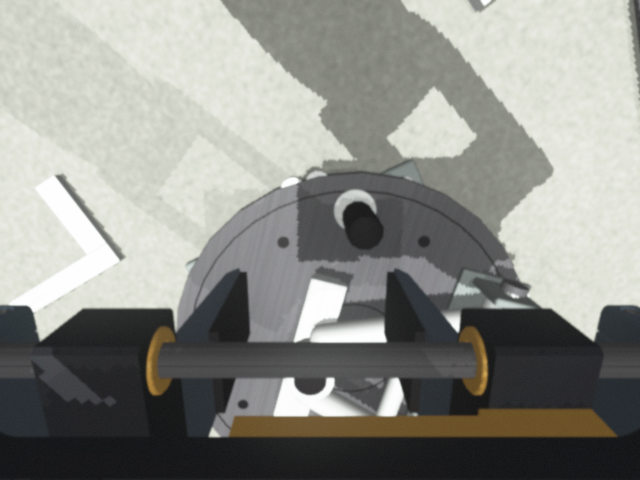

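The wrist picture shows the handle at (360,226), which gives (512.5, 153.5). That is 129 mm from the axis, consistent with the stated 130. Going down to grip it.

Request:
step_arm(plan=[1.84,3.75,0,0,0,0,0,0,2.6,0,0,0,0,0,2.6,0,0,0,0,0,2.6,0,0,0,0,0,2.7,0,0,0])

```text
time_s: 5.42
ee_pos: [512.8, 153.2, 122.5]
ee_rot: [179.9, 0.1, 141.4]
force: [0.8, -0.8, -0.5]
gripper_width: 65.2
gripper_force: 0.0
```

Request:
step_arm(plan=[0,0,0,0,0,0,0,0,0,0,0,0,0,0,0,0,0,0])

```text
time_s: 5.67
ee_pos: [513.9, 153.9, 124.5]
ee_rot: [179.9, 0.1, 141.5]
force: [0.4, -0.4, 0.5]
gripper_width: 65.1
gripper_force: 0.0
```

Request:
step_arm(plan=[0,0,0,0,0,0,0,0,0,0,0,0,0,0,0,0,0,0,0,0,0,0,0,0,0,0,0,0,0,0], hand=0)

```text
time_s: 6.08
ee_pos: [513.2, 154.6, 123.4]
ee_rot: [180.0, 0.0, 141.6]
force: [0.5, 1.1, -0.4]
gripper_width: 35.0
gripper_force: 0.0
```

Request:
step_arm(plan=[0,0,0,0,0,0,0,0,0,0,0,0,0,0,0,0,0,0,0,0,0,0,0,0,0,0,0,0,0,0])

```text
time_s: 6.5
ee_pos: [513.0, 154.5, 123.0]
ee_rot: [180.0, 0.0, 141.6]
force: [-1.6, -0.5, 2.1]
gripper_width: 23.5
gripper_force: 25.0
```

Request:
step_arm(plan=[-0.01,0.78,0,0,0,0.06,-0.01,0.78,0,0,0,0.06,-0.01,0.78,0,0,0,0.06,-0.01,0.78,0,0,0,0.06,-0.01,0.78,0,0,0,0.06])

```text
time_s: 6.92
ee_pos: [540.5, 180.5, 123.0]
ee_rot: [-179.8, 0.1, 124.2]
force: [-1.2, -4.2, 3.0]
gripper_width: 23.3
gripper_force: 25.0
```

Request:
step_arm(plan=[-0.01,0.78,0,0,0,0.06,-0.01,0.78,0,0,0,0.06,-0.01,0.78,0,0,0,0.06,-0.01,0.78,0,0,0,0.06,-0.01,0.78,0,0,0,0.06])

```text
time_s: 7.33
ee_pos: [575.3, 198.0, 123.0]
ee_rot: [-179.9, 0.1, 107.0]
force: [-1.9, -3.0, 3.2]
gripper_width: 23.6
gripper_force: 25.0
```

```bash
python3 - <<'E'
from h import *
s=st()
f=viewer.grab_frame('top'); save(f,'t2.png')
c=f['img'][165:325,215:395]; cv2.imwrite('pics/t2c.png',cv2.resize(c[:,:,::-1],None,fx=4,fy=4,interpolation=cv2.INTER_CUBIC)[:600,:720])
for o,z in [('handle',128),('rest',86),('turntable_base',0),('wishbone',102)]:
    for r in viewer.pinpoint(o,f)[:1]: print(o,round(r['score'],2),np.round(r['location']),np.round(atz(f,r['location'],z),1))
E
```

```text
{'time_s': 7.33, 'qpos': [17.96, 25.94, 93.65, -0.11, 60.54, 0.97], 'ee_pos': [575.3, 198.05, 122.98], 'ee_rot': [-179.87, 0.09, 107.04], 'force': [-1.9, -3.02, 3.21], 'gripper_width': 23.63, 'gripper_force': 25.0}
handle 0.6 [248. 251.] [575.4 195.  128. ]
rest 0.85 [290. 252.] [579.3  80.7  86. ]
turntable_base 0.73 [295. 245.] [608.8  73.2   0. ]
```

View pics/t2c.png

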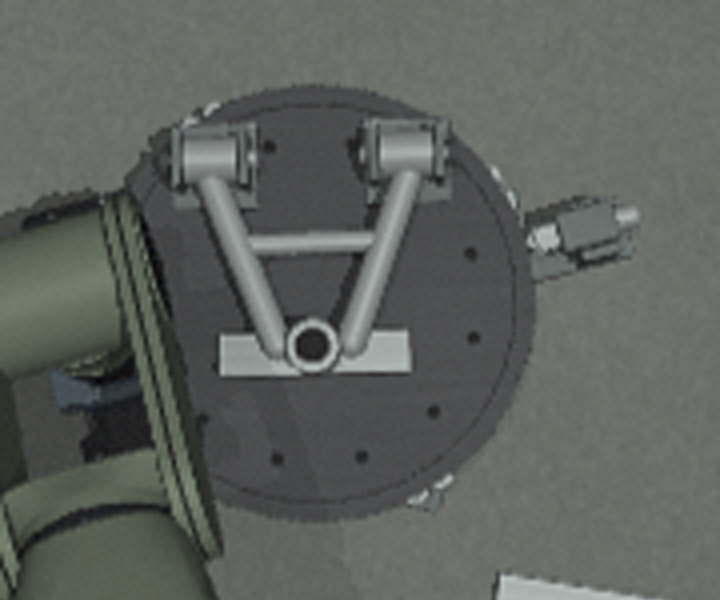

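The crop shows a lobe pair at about (505,185) and the roller at (540,238), so roughly 16° (0.28 rad) of turn remains. The commanded turn is small now, so I finish with finer steps and watch the force.

Request:
step_arm(plan=[-0.01,0.78,0,0,0,0.06,-0.01,0.78,0,0,0,0.06,-0.01,0.78,0,0,0,0.06])

```text
time_s: 7.83
ee_pos: [596.9, 202.8, 122.9]
ee_rot: [-179.8, 0.1, 96.8]
force: [-8.5, -5.5, 9.0]
gripper_width: 23.6
gripper_force: 25.0
```

Request:
step_arm(plan=[0,0.26,0,0,0,0.02])

```text
time_s: 7.92
ee_pos: [599.5, 203.2, 122.9]
ee_rot: [-179.7, 0.1, 95.6]
force: [-5.6, -5.1, 5.1]
gripper_width: 23.4
gripper_force: 25.0
```

Request:
step_arm(plan=[0,0.26,0,0,0,0.02])

```text
time_s: 8.0
ee_pos: [600.5, 203.3, 122.9]
ee_rot: [-179.6, 0.2, 94.6]
force: [-11.1, -4.8, 8.5]
gripper_width: 23.6
gripper_force: 25.0
```

Request:
step_arm(plan=[0,0.26,0,0,0,0.02])

```text
time_s: 8.08
ee_pos: [601.4, 203.2, 122.8]
ee_rot: [-179.4, 0.2, 93.5]
force: [-12.8, -4.4, 8.8]
gripper_width: 23.4
gripper_force: 25.0
```

```bash
python3 - <<'E'
from h import *
s=st()
f=viewer.grab_frame('top')
c=f['img'][165:325,215:395]; cv2.imwrite('pics/t3c.png',cv2.resize(c[:,:,::-1],None,fx=4,fy=4,interpolation=cv2.INTER_CUBIC)[:600,:720])
E
```

```text
{'time_s': 8.08, 'qpos': [17.65, 28.37, 89.39, -0.04, 62.91, 14.2], 'ee_pos': [601.42, 203.23, 122.82], 'ee_rot': [-179.36, 0.2, 93.46], 'force': [-12.82, -4.38, 8.83], 'gripper_width': 23.37, 'gripper_force': 25.04}
```

View pics/t3c.png

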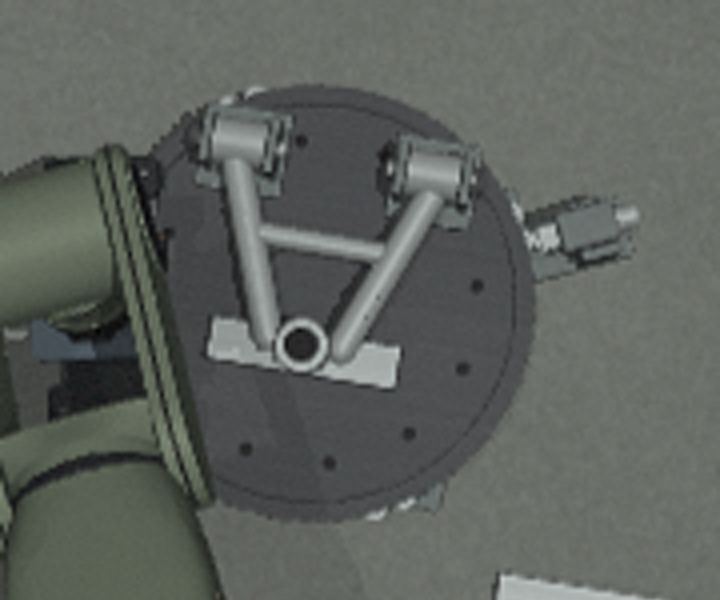

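Request:
step_arm(plan=[-0.01,0.26,0,0,0,0.02,-0.01,0.26,0,0,0,0.02])

```text
time_s: 8.3
ee_pos: [607.9, 203.8, 122.8]
ee_rot: [-179.6, 0.2, 91.2]
force: [-4.5, -3.7, 2.8]
gripper_width: 23.4
gripper_force: 25.0
```

Request:
step_arm(plan=[-0.01,0.26,0,0,0,0.02])

```text
time_s: 8.38
ee_pos: [611.9, 204.1, 122.8]
ee_rot: [-179.8, 0.1, 90.0]
force: [-2.1, -3.6, 2.5]
gripper_width: 23.5
gripper_force: 25.0
```

Request:
step_arm(plan=[0,0,0,0,0,0])

```text
time_s: 8.47
ee_pos: [613.1, 204.2, 122.9]
ee_rot: [-179.9, 0.1, 90.0]
force: [-2.7, -3.4, 3.4]
gripper_width: 23.3
gripper_force: 25.0
```

Request:
step_arm(plan=[0,0,0,0,0,0,0,0,0,0,0,0,0,0,0,0,0,0,0,0,0,0,0,0,0,0,0,0,0,0], hand=6.5)

```text
time_s: 8.88
ee_pos: [614.0, 205.3, 122.8]
ee_rot: [180.0, -0.0, 90.0]
force: [-0.2, -0.6, 0.3]
gripper_width: 53.9
gripper_force: 0.0
```

Request:
step_arm(plan=[0,0,-3.0,0,0,0,0,0,-4.0,0,0,0,0,0,-4.0,0,0,0,0,0,-2.0,0,0,0])

```text
time_s: 9.22
ee_pos: [615.6, 205.7, 258.3]
ee_rot: [179.6, -0.1, 90.0]
force: [-0.2, 1.1, -0.6]
gripper_width: 64.7
gripper_force: 0.0
```

```bash
python3 - <<'E'
from h import *
st()
w=viewer.grab_frame('wrist')
for o,z in [('handle',128),('rest',86),('bar',86),('turntable_base',0)]:
    for r in viewer.pinpoint(o,w)[:1]: print('w',o,round(r['score'],2),np.round(r['location']),np.round(atz(w,r['location'],z),1))
f=viewer.grab_frame('top')
for o,z in [('handle',128),('rest',86),('bar',86),('wishbone',102)]:
    for r in viewer.pinpoint(o,f)[:1]: print(o,round(r['score'],2),np.round(r['location']),np.round(atz(f,r['location'],z),1))
c=f['img'][165:325,215:395]; cv2.imwrite('pics/t4c.png',cv2.resize(c[:,:,::-1],None,fx=4,fy=4,interpolation=cv2.INTER_CUBIC)[:600,:720])
E
```

```text
{'time_s': 9.22, 'qpos': [17.46, 24.03, 76.48, 0.01, 79.04, 17.44], 'ee_pos': [615.59, 205.74, 258.34], 'ee_rot': [179.57, -0.15, 90.02], 'force': [-0.16, 1.05, -0.57], 'gripper_width': 64.68, 'gripper_force': 0.0}
w rest 0.85 [275. 347.] [577.3  86.9  86. ]
w bar 0.93 [276. 346.] [578.4  87.4  86. ]
w turntable_base 0.77 [316. 316.] [616.3  75.1   0. ]
handle 0.83 [244. 238.] [612.1 209.2 128. ]
rest 0.8 [291. 253.] [575.  78.  86.]
bar 0.61 [288. 253.] [574.5  87.4  86. ]
wishbone 0.19 [517. 307.] [ 438.6 -562.1  102. ]
```

View pics/t4c.png

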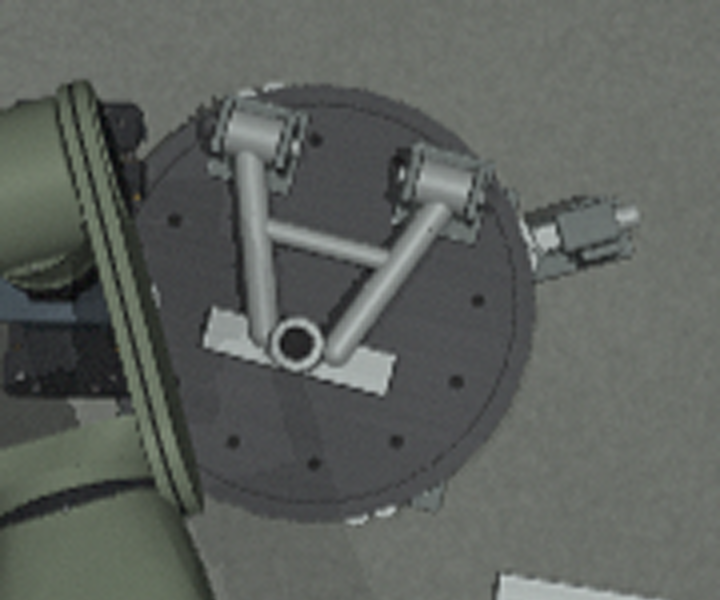

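The turntable sits in its detent (roller at about (545,237) between the lobes). The base yaw is about -14° and the rest is at about (577,87). Now to the wedge.

Request:
step_arm(plan=[0,0,0,0,0,-0.118,0,0,0,0,0,-0.118,0,0,0,0,0,-0.118,0,0,0,0,0,-0.118,0,0,0,0,0,-0.118])

```text
time_s: 10.13
ee_pos: [613.8, 204.9, 252.1]
ee_rot: [-179.9, -0.0, 124.1]
force: [0.1, 0.7, -0.4]
gripper_width: 65.2
gripper_force: 0.0
```

Request:
step_arm(plan=[0,0,0,0,0,-0.118,0,0,0,0,0,-0.118,0,0,0,0,0,-0.118,0,0,0,0,0,-0.118,0,0,0,0,0,-0.118])

```text
time_s: 10.55
ee_pos: [613.8, 205.0, 252.2]
ee_rot: [-180.0, -0.1, 157.9]
force: [0.4, -0.1, 0.2]
gripper_width: 64.8
gripper_force: 0.0
```

Request:
step_arm(plan=[-0.62,-3.97,0,0,0,0,-0.62,-3.97,0,0,0,0,-0.62,-3.97,0,0,0,0,-0.62,-3.97,0,0,0,0,-0.62,-3.97,0,0,0,0])

```text
time_s: 10.97
ee_pos: [566.1, 8.1, 252.4]
ee_rot: [-180.0, -0.0, 157.6]
force: [0.1, 0.2, -0.1]
gripper_width: 65.1
gripper_force: 0.0
```

Request:
step_arm(plan=[-0.62,-3.97,0,0,0,0,-0.62,-3.97,0,0,0,0,-0.62,-3.97,0,0,0,0,-0.62,-3.97,0,0,0,0,-0.62,-3.97,0,0,0,0])

```text
time_s: 11.38
ee_pos: [519.1, -187.4, 252.6]
ee_rot: [180.0, -0.0, 157.6]
force: [0.9, 0.3, -0.1]
gripper_width: 65.1
gripper_force: 0.0
```

Request:
step_arm(plan=[-0.62,-3.97,0,0,0,0,-0.62,-3.97,0,0,0,0,-0.62,-3.97,0,0,0,0,-0.62,-3.97,0,0,0,0,0,0,0,0,0,0])

```text
time_s: 11.8
ee_pos: [480.4, -348.4, 251.9]
ee_rot: [-179.8, -0.0, 157.3]
force: [0.7, 0.8, 0.5]
gripper_width: 64.9
gripper_force: 0.0
```

```bash
python3 - <<'E'
from h import *
st()
w=viewer.grab_frame('wrist'); save(w,'w2.png')
for o in ['wedge']:
    for r in viewer.pinpoint(o,w)[:2]: print('w',o,round(r['score'],2),np.round(r['location']),np.round(atz(w,r['location'],0),1))
f=viewer.grab_frame('top')
for o,z in [('handle',128),('rest',86),('bar',86),('turntable_base',0)]:
    for r in viewer.pinpoint(o,f)[:1]: print(o,round(r['score'],2),np.round(r['location']),np.round(atz(f,r['location'],z),1))
# bar orientation: bright pixels
im=f['img']; m=(im.min(2)>150).astype(np.uint8); n,l,s,c=cv2.connectedComponentsWithStats(m[225:285,250:340])
for k in range(1,n):
    if s[k,4]>40: 
        p=np.argwhere(l==k)[:,::-1]+[250,225]; print(s[k],cv2.minAreaRect(p.astype(np.float32)))
E
```

```text
{'time_s': 11.8, 'qpos': [-36.95, 19.21, 84.83, -0.22, 75.93, -104.16], 'ee_pos': [480.42, -348.42, 251.93], 'ee_rot': [-179.78, -0.01, 157.26], 'force': [0.67, 0.79, 0.51], 'gripper_width': 64.89, 'gripper_force': 0.0}
w wedge 0.68 [324. 148.] [ 427.5 -319.1    0. ]
handle 0.65 [455. 239.] [ 623.2 -382.3  128. ]
rest 0.87 [290. 252.] [577.3  81.2  86. ]
bar 0.72 [290. 256.] [567.2  81.5  86. ]
turntable_base 0.77 [292. 243.] [614.1  80.9   0. ]
[29  0  3 24 44] ((279.9172668457031, 236.50692749023438), (23.08664321899414, 1.743955135345459), 85.2363510131836)
[48  0 22 29 78] ((308.46490478515625, 238.61083984375), (2.205643653869629, 34.40804672241211), 36.02737045288086)
[ 16  17  17  14 117] ((274.9245300292969, 248.76414489746094), (17.0327091217041, 9.47787857055664), 15.945395469665527)
[33 20 13 12 49] ((289.0, 250.5), (11.0, 12.0), 90.0)
[ 43  27  21  12 129] ((302.99615478515625, 256.1807556152344), (18.330509185791016, 9.647637367248535), 15.255120277404785)
```

View pics/w2.png

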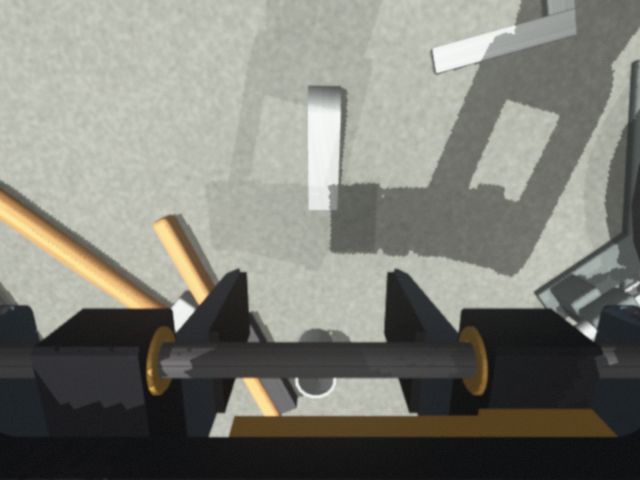

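The wrist picture shows the wedge with its thick end at the top of the picture (row 86, columns 308–340, robot side) and its thin end at row 210 (columns 308–330). So the thin end already points away from the robot.

```bash
python3 - <<'E'
from h import *
w=viewer.grab_frame('wrist')
im=w['img']; g=cv2.cvtColor(im,cv2.COLOR_RGB2GRAY)
for r in (100,130,160,190,205): print(r,g[r,300:350].tolist())
for c in (316,324): print(c,g[80:96,c].tolist(),g[200:216,c].tolist())
a=[atz(w,(308,86.5),26),atz(w,(340.5,86.5),26)]; b=[atz(w,(308.5,210),4),atz(w,(330.5,210),4)]
print(np.round(a,1),np.round(b,1))
T=(a[0]+a[1])/2;B=(b[0]+b[1])/2; d=(B-T)[:2]; print(np.linalg.norm(d),np.degrees(np.arctan2(d[1],d[0])),np.linalg.norm(a[0]-a[1]),np.linalg.norm(b[0]-b[1]))
u=d/np.linalg.norm(d); print('mid',(T+B)[:2]/2,'grip pt',T[:2]+u*17,B[:2]-u*103)
E
```

```text
100 [176, 174, 177, 176, 174, 173, 172, 172, 172, 172, 171, 173, 170, 165, 165, 164, 165, 166, 164, 163, 161, 161, 158, 161, 158, 158, 159, 162, 160, 160, 151, 133, 112, 103, 103, 105, 103, 105, 120, 147, 163, 166, 166, 168, 167, 172, 173, 173, 175, 176]
130 [241, 244, 243, 243, 245, 245, 246, 246, 246, 246, 246, 246, 247, 247, 245, 245, 244, 244, 245, 244, 245, 244, 244, 242, 243, 242, 243, 244, 244, 240, 221, 165, 119, 108, 104, 108, 124, 149, 166, 171, 173, 172, 173, 173, 171, 172, 172, 169, 170, 172]
160 [239, 243, 244, 243, 242, 241, 241, 241, 241, 243, 243, 243, 242, 242, 243, 244, 244, 244, 244, 242, 241, 240, 242, 241, 241, 241, 240, 238, 232, 214, 160, 115, 111, 128, 156, 170, 173, 174, 175, 173, 174, 172, 174, 172, 175, 178, 181, 182, 183, 186]
190 [225, 231, 231, 232, 232, 233, 232, 232, 231, 231, 230, 229, 229, 230, 232, 231, 232, 230, 232, 232, 233, 233, 233, 234, 230, 224, 205, 176, 144, 117, 99, 97, 98, 96, 98, 99, 96, 94, 94, 94, 93, 94, 95, 97, 96, 95, 97, 96, 97, 94]
205 [221, 230, 231, 230, 231, 230, 231, 231, 232, 232, 230, 230, 229, 229, 230, 228, 230, 230, 231, 229, 228, 230, 230, 232, 232, 232, 224, 201, 156, 117, 102, 96, 97, 95, 96, 95, 96, 98, 96, 99, 99, 97, 97, 94, 95, 95, 99, 98, 100, 97]
316 [181, 179, 177, 176, 172, 160, 135, 109, 100, 104, 108, 113, 119, 125, 131, 137] [232, 232, 231, 232, 230, 230, 229, 229, 228, 218, 196, 181, 171, 172, 174, 173]
324 [176, 175, 171, 171, 171, 161, 139, 109, 96, 98, 99, 105, 110, 115, 123, 126] [232, 232, 232, 232, 233, 232, 231, 231, 230, 222, 201, 177, 170, 169, 168, 170]
[[ 372.9 -303.4   26. ]
 [ 384.1 -275.9   26. ]] [[ 483.1 -349.3    4. ]
 [ 491.9 -327.9    4. ]]
119.4838491099859 -24.173551316744888 29.66664260130464 23.18237188066126
mid [ 433.02623714 -314.13857347] grip pt [ 394.03238417 -296.63567243] [ 393.56149494 -296.42430764]
```

```bash
python3 - <<'E'
from h import *
w=viewer.grab_frame('wrist'); st()
g=cv2.GaussianBlur(cv2.cvtColor(w['img'],cv2.COLOR_RGB2GRAY),(3,3),0).astype(int)
for r in (92,97,120,140,160,180,200): print(r,[int(x) for x in g[r,280:312]])
c=w['img'][60:240,250:400]; cv2.imwrite('pics/w3c.png',cv2.resize(c[:,:,::-1],None,fx=3.3,fy=3.3,interpolation=cv2.INTER_CUBIC))
E
```

```text
{'time_s': 12.25, 'qpos': [-36.32, 18.97, 85.01, 0.0, 76.01, -104.04], 'ee_pos': [482.99, -340.79, 253.13], 'ee_rot': [-180.0, 0.01, 157.72], 'force': [0.98, 0.05, -0.03], 'gripper_width': 64.59, 'gripper_force': 0.0}
92 [174, 174, 175, 177, 178, 178, 178, 178, 178, 178, 178, 178, 177, 176, 175, 175, 174, 172, 164, 150, 138, 133, 132, 131, 131, 130, 130, 129, 128, 127, 127, 126]
97 [178, 179, 179, 178, 176, 175, 174, 174, 174, 177, 179, 180, 180, 180, 179, 179, 178, 175, 170, 165, 161, 159, 159, 159, 158, 158, 158, 157, 156, 155, 156, 155]
120 [188, 188, 188, 188, 188, 189, 191, 193, 194, 194, 193, 191, 190, 188, 187, 186, 186, 192, 208, 227, 240, 244, 245, 246, 247, 247, 246, 246, 247, 247, 247, 247]
140 [191, 192, 193, 192, 191, 190, 191, 192, 195, 196, 196, 195, 193, 191, 189, 188, 187, 190, 201, 221, 236, 242, 243, 243, 243, 243, 244, 245, 245, 244, 244, 245]
160 [191, 191, 192, 192, 191, 189, 188, 187, 187, 187, 187, 187, 188, 188, 188, 188, 188, 190, 198, 216, 233, 242, 244, 243, 242, 242, 241, 241, 241, 243, 243, 243]
180 [189, 190, 191, 191, 189, 188, 187, 187, 187, 186, 185, 185, 186, 186, 187, 188, 188, 190, 198, 215, 231, 239, 242, 242, 243, 242, 241, 240, 239, 239, 239, 239]
200 [175, 173, 172, 170, 169, 169, 171, 173, 173, 172, 171, 169, 169, 170, 170, 170, 168, 168, 173, 191, 215, 228, 231, 231, 231, 231, 231, 231, 232, 231, 231, 230]
```

View pics/w3c.png

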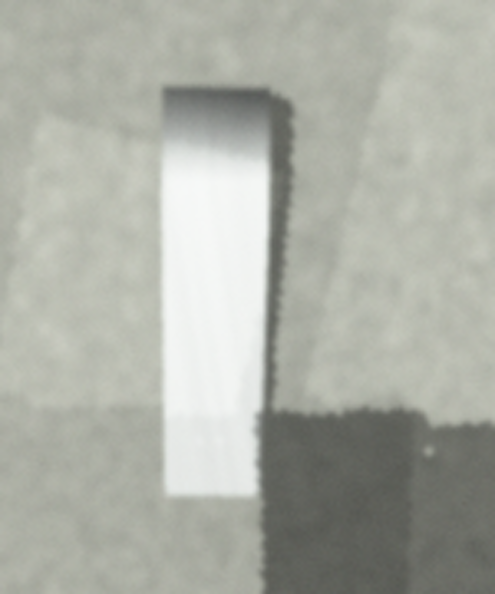

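The crop shows the wedge with its left edge at column 299.4, its right edge running from 331.8 at the top to 328.2 at the bottom, and its ends at rows 86.7 and 210. The thick end is at the top.

```bash
python3 - <<'E'
from h import *
w=viewer.grab_frame('wrist'); s=st()
a=[atz(w,(299.4,86.7),26),atz(w,(331.8,86.7),26)]; b=[atz(w,(299.4,210),4),atz(w,(328.2,210),4)]
print(np.linalg.norm(a[0]-a[1]),np.linalg.norm(b[0]-b[1]))
T=(a[0]+a[1])/2;B=(b[0]+b[1])/2; d=(B-T)[:2]; print(np.linalg.norm(d),np.degrees(np.arctan2(d[1],d[0])))
u=d/np.linalg.norm(d); G=T[:2]+u*17; print('mid',(T+B)[:2]/2,'grip',G)
y=np.radians(s['ee_rot'][2]); D=G-s['ee_pos'][:2]; print('tool dx,dy',D@[np.cos(y),np.sin(y)],D@[np.sin(y),-np.cos(y)])
E
```

```text
{'time_s': 12.3, 'qpos': [-36.34, 18.97, 85.0, -0.0, 76.01, -104.04], 'ee_pos': [482.93, -340.99, 253.16], 'ee_rot': [-179.99, 0.02, 157.7], 'force': [-0.79, 0.04, -0.13], 'gripper_width': 65.16, 'gripper_force': 0.0}
29.58644507468901 30.357149749429144
119.30612136795412 -23.280689724484258
mid [ 430.50601577 -320.93016708] grip [ 391.32578269 -304.07214463]
tool dx,dy 98.76051709462385 -0.5979505694988703
```

Request:
step_arm(plan=[3.3,0,0,0,0,0.017,3.3,0,0,0,0,0,3.28,-0.06,0,0,0,0,0,0,4,0,0,0,0,0,4,0,0,0])

```text
time_s: 12.72
ee_pos: [391.8, -304.1, 175.2]
ee_rot: [-179.9, 0.5, 156.6]
force: [0.9, -0.4, -1.0]
gripper_width: 64.6
gripper_force: 0.0
```

Request:
step_arm(plan=[0,0,4,0,0,0,0,0,4,0,0,0,0,0,3,0,0,0,0,0,0,0,0,0,0,0,0,0,0,0])

```text
time_s: 13.13
ee_pos: [391.1, -303.2, 62.5]
ee_rot: [180.0, -0.1, 156.7]
force: [0.3, -0.1, 1.2]
gripper_width: 65.0
gripper_force: 0.0
```

Request:
step_arm(plan=[0,0,2,0,0,0,0,0,2,0,0,0,0,0,0,0,0,0,0,0,0,0,0,0])

```text
time_s: 13.47
ee_pos: [392.4, -304.5, 24.6]
ee_rot: [-180.0, 0.1, 156.7]
force: [0.4, -0.6, -0.1]
gripper_width: 64.7
gripper_force: 0.0
```

Request:
step_arm(plan=[0,0,0.75,0,0,0,0,0,0,0,0,0,0,0,0,0,0,0])

```text
time_s: 13.72
ee_pos: [391.8, -304.2, 16.3]
ee_rot: [-180.0, 0.1, 156.6]
force: [0.7, 0.2, 0.2]
gripper_width: 65.0
gripper_force: 0.0
```

Request:
step_arm(plan=[0,0,0,0,0,0,0,0,0,0,0,0,0,0,0,0,0,0,0,0,0,0,0,0,0,0,0,0,0,0], hand=0, newtons=50)

```text
time_s: 14.13
ee_pos: [391.4, -303.9, 15.5]
ee_rot: [-180.0, 0.0, 156.6]
force: [-0.7, -0.1, -0.1]
gripper_width: 34.5
gripper_force: 0.0
```

Request:
step_arm(plan=[0,0,0,0,0,0,0,0,0,0,0,0,0,0,0,0,0,0,0,0,0,0,0,0])

```text
time_s: 14.47
ee_pos: [391.3, -303.9, 15.5]
ee_rot: [-180.0, -0.0, 156.6]
force: [-0.1, -0.8, 0.1]
gripper_width: 29.8
gripper_force: 50.0
```

Request:
step_arm(plan=[0,0,-1.5,0,0,0,0,0,-3,0,0,0,0,0,-4,0,0,0,0,0,-4,0,0,0,0,0,0,0,0,0])

```text
time_s: 14.88
ee_pos: [394.8, -306.5, 147.0]
ee_rot: [-179.8, 0.8, 156.6]
force: [1.5, -0.8, -3.5]
gripper_width: 29.6
gripper_force: 50.0
```

```bash
python3 - <<'E'
from h import *
st(); fs=[viewer.grab_frame(n) for n in('top','scene')]
for f in fs:
  for o,z in [('wedge',125),('rest',86),('handle',128),('turntable_base',0)]:
    for r in viewer.pinpoint(o,f)[:1]: print(o,round(r['score'],2),np.round(r['location'],1),np.round(atz(f,r['location'],z),1))
f=viewer.grab_frame('wrist'); save(f,'w4.png')
E
```

```text
{'time_s': 14.88, 'qpos': [-39.15, 15.21, 106.86, 0.01, 57.15, -105.78], 'ee_pos': [394.78, -306.51, 146.98], 'ee_rot': [-179.79, 0.76, 156.63], 'force': [1.51, -0.82, -3.48], 'gripper_width': 29.6, 'gripper_force': 50.0}
wedge 0.67 [433.2 302.2] [ 445.2 -322.2  125. ]
rest 0.88 [289.6 254.7] [570.9  82.4  86. ]
turntable_base 0.89 [294.7 242.7] [614.6  73.1   0. ]
wedge 0.96 [208.2 197.6] [ 422.3 -317.7  125. ]
rest 0.71 [360.5 234.7] [571.2  86.4  86. ]
handle 0.56 [406.  234.8] [615.8 195.  128. ]
turntable_base 0.56 [356.3 267. ] [619.1  72.4   0. ]
```

View pics/w4.png

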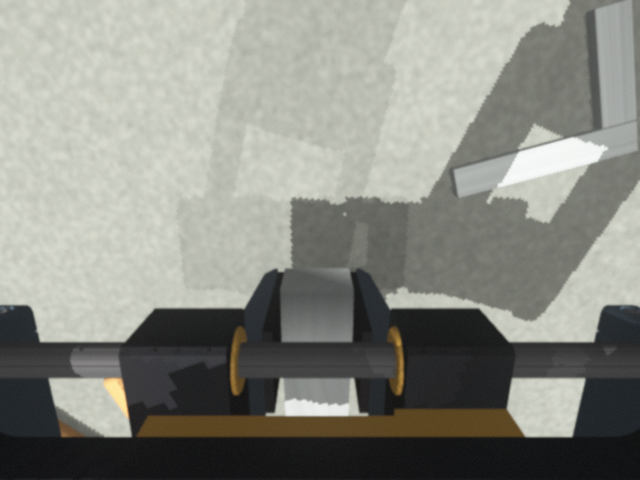

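The wedge is held squarely (29.6 mm opening). Carrying it to a spot before the bar.

Request:
step_arm(plan=[0,0,0,0,0,-0.082,0,0,0,0,0,-0.082,0.38,3.53,0,0,0,0,0.38,3.53,0,0,0,0,0.38,3.53,0,0,0,0])

```text
time_s: 15.85
ee_pos: [405.7, -197.4, 140.1]
ee_rot: [180.0, -0.0, 165.9]
force: [0.7, 0.3, -3.3]
gripper_width: 29.7
gripper_force: 50.0
```

Request:
step_arm(plan=[0.38,3.53,0,0,0,0,0.38,3.53,0,0,0,0,0.38,3.53,0,0,0,0,0.38,3.53,0,0,0,0,0.38,3.53,0,0,0,0])

```text
time_s: 16.27
ee_pos: [429.9, -20.8, 140.4]
ee_rot: [180.0, 0.0, 166.0]
force: [-0.2, -0.7, -3.5]
gripper_width: 29.7
gripper_force: 50.0
```

Request:
step_arm(plan=[0.38,3.53,0,0,0,0,0.38,3.53,0,0,0,0,0.38,3.53,0,0,0,0,0.38,3.53,0,0,0,0,0,0,0,0,0,0])

```text
time_s: 16.68
ee_pos: [450.9, 123.9, 140.7]
ee_rot: [179.7, 0.1, 166.3]
force: [1.4, 0.2, -4.5]
gripper_width: 29.8
gripper_force: 50.0
```

Request:
step_arm(plan=[0,0,0,0,0,0,0,0,0,0,0,0,0,0,0,0,0,0])

```text
time_s: 16.93
ee_pos: [449.0, 117.3, 140.2]
ee_rot: [-180.0, -0.0, 166.0]
force: [-0.1, -0.3, -4.7]
gripper_width: 29.5
gripper_force: 50.0
```

```bash
python3 - <<'E'
from h import *
s=st(); f=viewer.grab_frame('top'); w=viewer.grab_frame('wrist'); sc=viewer.grab_frame('scene')
for q,n in((f,'t'),(w,'w'),(sc,'s')):
  for o,z in [('wedge',131),('rest',86),('bar',86),('handle',128),('turntable_base',0)]:
    for r in viewer.pinpoint(o,q)[:1]: print(n,o,round(r['score'],2),np.round(r['location'],1),np.round(atz(q,r['location'],z),1))
a=cv2.resize(f['img'][190:310,220:380],None,fx=3.75,fy=3.75,interpolation=cv2.INTER_CUBIC)
b=cv2.resize(sc['img'][190:320,270:443],None,fx=3.46,fy=3.46,interpolation=cv2.INTER_CUBIC)
print(a.shape,b.shape)
cv2.imwrite('pics/t5.png',a[:,:,::-1]); cv2.imwrite('pics/s5.png',b[:,:,::-1])
E
```

```text
{'time_s': 16.93, 'qpos': [13.24, 13.02, 111.14, -0.03, 55.89, -62.72], 'ee_pos': [448.98, 117.33, 140.17], 'ee_rot': [-179.96, -0.04, 165.98], 'force': [-0.14, -0.25, -4.65], 'gripper_width': 29.5, 'gripper_force': 50.0}
t wedge 0.43 [279.6 280.2] [495.7 105.4 131. ]
t rest 0.8 [289. 250.] [584.4  84.6  86. ]
t bar 0.66 [457.3 239.7] [ 625.9 -398.3   86. ]
t handle 0.57 [246.7 235.8] [617.6 201.6 128. ]
t turntable_base 0.59 [292.6 242.6] [614.8  79.5   0. ]
w wedge 0.76 [314.5 378.9] [485.5 107.6 131. ]
s wedge 0.7 [366.7 201.2] [493.5 114.1 131. ]
s rest 0.74 [357.5 236. ] [574.6  77.6  86. ]
s bar 0.64 [359.6 235.3] [572.9  83.7  86. ]
s handle 0.97 [405.9 236. ] [619.5 193.9 128. ]
s turntable_base 0.83 [356.3 267.1] [619.5  72.3   0. ]
(450, 600, 3) (450, 599, 3)
```

View pics/t5.png

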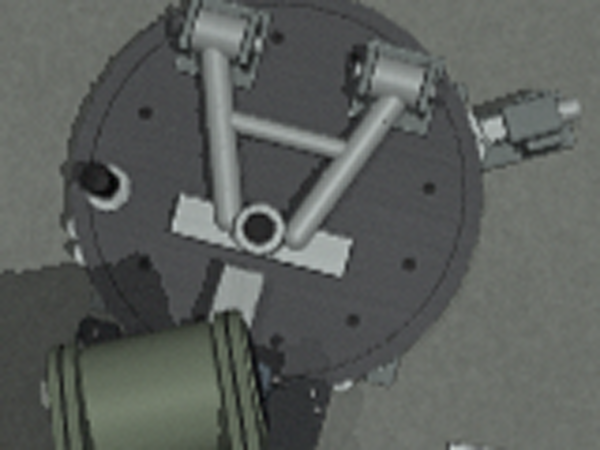

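The top crop shows the wedge tip at about (245,267), lined up with the bar. The bar's corners are (182,194), (353,238), (345,277) and (172,231), and the boss is at (259,229). Computing the alignment from these.

```bash
python3 - <<'E'
from h import *
s=sensors.state(); f=viewer.grab_frame('top')
P=lambda u,v,z: atz(f,(220+(u+.5)/3.75-.5,190+(v+.5)/3.75-.5),z)[:2]
y=np.radians(s['ee_rot'][2]); p=-np.array([np.cos(y),np.sin(y)]); n=np.array([-p[1],p[0]])
t=np.array(s['ee_pos'][:2])
tip=(P(225,262,129)+P(265,272,129))/2; print('tip img',tip,'tip kin',t+103*p)
c=[P(*q,96) for q in((182,194),(353,238),(345,277),(172,231))]; bar=np.mean(c,0)
d=(c[1]-c[0]+c[2]-c[3]); print('bar c',bar,'push dir',np.degrees(np.arctan2(d[1],d[0]))+90, np.linalg.norm(c[1]-c[0]),np.linalg.norm(c[3]-c[0]))
boss=P(259,229,130); print('boss',boss)
for nm,q in(('bar',bar),('boss',boss),('kin rest',np.array([577.2,85.2]))): print(nm,'along,left of tip img:',(q-tip)@p,(q-tip)@n,' of tip kin',(q-t-103*p)@p,(q-t-103*p)@n)
for w in (85,):
  print(f['position'])
E
```

```text
tip img [549.99483171  92.34774306] tip kin [549.31257833  93.42734507]
bar c [576.99051451  81.6507915 ] push dir -13.302068896146665 134.395984787318 29.195416706608004
boss [578.48175005  82.7379999 ]
bar along,left of tip img: 28.778960543172943 -3.8682156823757134  of tip kin 29.701518386464517 -4.751333570473537
boss along,left of tip img: 29.963856915200555 -2.4533566381371266  of tip kin 30.886414758492126 -3.3364745262349524
kin rest along,left of tip img: 28.126003215446545 -0.37330339661675627  of tip kin 29.04856105873812 -1.2564212847145804
[ 441.44548417  -10.67579042 1692.35613147]
```

Request:
step_arm(plan=[0,-0.3,1.5,0,0,0,0,0,2,0,0,0,0,0,1.3,0,0,0,0,0,0,0,0,0,0,0,0,0,0,0])

```text
time_s: 18.3
ee_pos: [448.4, 115.3, 92.2]
ee_rot: [-180.0, -0.1, 166.0]
force: [0.5, 0.2, -4.1]
gripper_width: 30.1
gripper_force: 50.0
```

Request:
step_arm(plan=[0,0,0.4,0,0,0,0,0,0.2,0,0,0,0,0,0,0,0,0])

```text
time_s: 18.55
ee_pos: [448.9, 115.4, 86.7]
ee_rot: [180.0, 0.0, 166.0]
force: [0.3, 0.5, -4.6]
gripper_width: 29.7
gripper_force: 50.0
```

Request:
step_arm(plan=[0,0,0.05,0,0,0,0,0,0,0,0,0])

```text
time_s: 18.72
ee_pos: [448.9, 115.4, 86.2]
ee_rot: [180.0, 0.0, 166.0]
force: [0.3, -0.3, -4.8]
gripper_width: 29.9
gripper_force: 50.0
```

Request:
step_arm(plan=[0,0,0.05,0,0,0,0,0,0,0,0,0])

```text
time_s: 18.88
ee_pos: [448.7, 115.3, 85.5]
ee_rot: [180.0, 0.0, 166.0]
force: [0.7, 0.0, -5.1]
gripper_width: 30.1
gripper_force: 50.0
```

Request:
step_arm(plan=[0,0,0.05,0,0,0,0,0,0,0,0,0])

```text
time_s: 19.05
ee_pos: [448.7, 115.3, 85.4]
ee_rot: [180.0, 0.0, 166.0]
force: [-2.4, -0.1, 1.4]
gripper_width: 29.8
gripper_force: 50.0
```

Request:
step_arm(plan=[0,0,0.03,0,0,0,0,0,0,0,0,0])

```text
time_s: 19.22
ee_pos: [448.7, 115.3, 85.4]
ee_rot: [180.0, 0.0, 166.0]
force: [-3.1, -0.0, 5.6]
gripper_width: 29.9
gripper_force: 50.0
```

Request:
step_arm(plan=[0,0,-0.02,0,0,0,-1,0,0,0,0,0,-1,0,0,0,0,0,-1,0,0,0,0,0,-1,0,0,0,0,0])

```text
time_s: 19.63
ee_pos: [488.1, 105.7, 85.5]
ee_rot: [180.0, -0.0, 166.0]
force: [-4.6, 1.1, 7.1]
gripper_width: 29.7
gripper_force: 50.0
```

Request:
step_arm(plan=[-1,0,0,0,0,0,-1,0,0,0,0,0,0,0,0,0,0,0,0,0,0,0,0,0])

```text
time_s: 19.97
ee_pos: [509.7, 100.7, 85.5]
ee_rot: [179.9, 0.3, 166.0]
force: [2.6, -0.9, 3.4]
gripper_width: 29.9
gripper_force: 50.0
```

```bash
python3 - <<'E'
from h import *
s=st(); t=np.array(s['ee_pos'][:2]); y=np.radians(s['ee_rot'][2]); p=-np.array([np.cos(y),np.sin(y)])
q=np.array([577.3,83.5])-t-43*p; print('short',q@p,'left',q@[-p[1],p[0]])
for n,zs in (('top',86),('scene',86)):
  f=viewer.grab_frame(n)
  for o,z in [('wedge',70),('rest',86),('bar',86),('handle',128)]:
    for r in viewer.pinpoint(o,f)[:1]: print(n,o,round(r['score'],2),np.round(r['location'],1),np.round(atz(f,r['location'],z),1))
E
```

```text
{'time_s': 19.97, 'qpos': [9.93, 21.06, 108.57, -0.06, 50.06, -66.05], 'ee_pos': [509.73, 100.69, 85.52], 'ee_rot': [179.91, 0.3, 166.02], 'force': [2.62, -0.94, 3.4], 'gripper_width': 29.94, 'gripper_force': 50.0}
short 26.721235544941347 left -0.35978281725868744
top wedge 0.66 [517.4 307.5] [ 436.  -575.2   70. ]
top rest 0.91 [289.3 251.2] [580.9  83.6  86. ]
top bar 0.84 [286.4 257.2] [563.5  91.4  86. ]
top handle 0.71 [246.4 237.6] [612.5 202.2 128. ]
scene wedge 0.68 [362.9 229.2] [542.   99.6  70. ]
scene rest 0.81 [362.6 232.4] [564.3  93.5  86. ]
scene bar 0.95 [355.  236.1] [574.1  70.9  86. ]
scene handle 0.69 [407.2 234.9] [616.5 198.  128. ]
```

Request:
step_arm(plan=[0,0,0,0,0,0,-0.3,0,0,0,0,0,0,0,0,0,0,0])

```text
time_s: 20.72
ee_pos: [508.4, 100.7, 85.5]
ee_rot: [180.0, -0.1, 166.0]
force: [-3.3, 2.4, 10.7]
gripper_width: 29.7
gripper_force: 50.0
```

Request:
step_arm(plan=[-0.3,0,0,0,0,0,0,0,0,0,0,0])

```text
time_s: 20.88
ee_pos: [510.7, 99.9, 85.4]
ee_rot: [-180.0, -0.2, 166.0]
force: [-4.8, 1.4, 11.8]
gripper_width: 29.8
gripper_force: 50.0
```

Request:
step_arm(plan=[-0.2,0,0,0,0,0,0,0,0,0,0,0])

```text
time_s: 21.05
ee_pos: [512.4, 99.4, 85.5]
ee_rot: [-180.0, -0.2, 166.0]
force: [-5.2, 2.2, 11.2]
gripper_width: 29.6
gripper_force: 50.0
```

Request:
step_arm(plan=[-0.2,0,0,0,0,0,0,0,0,0,0,0])

```text
time_s: 21.22
ee_pos: [514.1, 99.0, 85.5]
ee_rot: [-180.0, -0.3, 166.0]
force: [-6.3, 2.5, 12.4]
gripper_width: 29.7
gripper_force: 50.0
```

Request:
step_arm(plan=[-0.2,0,0,0,0,0,0,0,0,0,0,0])

```text
time_s: 21.38
ee_pos: [514.5, 98.8, 85.4]
ee_rot: [-180.0, -0.4, 166.0]
force: [-9.3, 1.9, 14.9]
gripper_width: 30.0
gripper_force: 50.0
```

Request:
step_arm(plan=[-0.2,0,-0.02,0,0,0,0,0,0,0,0,0])

```text
time_s: 21.55
ee_pos: [515.4, 98.4, 85.4]
ee_rot: [-179.9, -0.6, 166.0]
force: [-10.2, 3.6, 15.8]
gripper_width: 29.9
gripper_force: 50.0
```

Request:
step_arm(plan=[-0.2,0,0,0,0,0,0,0,0,0,0,0])

```text
time_s: 21.72
ee_pos: [517.0, 97.9, 85.4]
ee_rot: [-179.9, -0.6, 166.0]
force: [-11.4, 4.1, 15.5]
gripper_width: 29.7
gripper_force: 50.0
```

Request:
step_arm(plan=[-0.2,0,0,0,0,0,0,0,0,0,0,0])

```text
time_s: 21.88
ee_pos: [518.8, 97.4, 85.4]
ee_rot: [-179.9, -0.6, 166.0]
force: [-11.1, 2.7, 16.8]
gripper_width: 29.6
gripper_force: 50.0
```

Request:
step_arm(plan=[-0.2,0,0,0,0,0,0,0,0,0,0,0])

```text
time_s: 22.05
ee_pos: [520.7, 96.9, 85.4]
ee_rot: [-179.9, -0.6, 166.0]
force: [-11.9, 2.0, 15.2]
gripper_width: 30.1
gripper_force: 50.0
```

```bash
python3 - <<'E'
from h import *
s=st(); t=np.array(s['ee_pos'][:2]); y=np.radians(s['ee_rot'][2]); p=-np.array([np.cos(y),np.sin(y)])
q=np.array([577.3,83.5])-t-43*p; print('short',q@p,'left',q@[-p[1],p[0]])
for n in ('top','scene'):
  f=viewer.grab_frame(n)
  for o,z in [('handle',128)]:
    for r in viewer.pinpoint(o,f)[:1]: print(n,o,round(r['score'],2),np.round(r['location'],1),np.round(atz(f,r['location'],z),1))
E
```

```text
{'time_s': 22.05, 'qpos': [9.2, 22.23, 106.59, 0.2, 51.79, -66.92], 'ee_pos': [520.73, 96.89, 85.4], 'ee_rot': [-179.91, -0.63, 165.99], 'force': [-11.88, 2.0, 15.24], 'gripper_width': 30.11, 'gripper_force': 50.01}
short 15.133437808796346 left 0.6987654595496995
top handle 0.67 [245.6 235. ] [619.8 204.7 128. ]
scene handle 0.76 [409.1 235.4] [618.6 202.5 128. ]
```

Request:
step_arm(plan=[-0.2,0,0,0,0,0,0,0,0,0,0,0])

```text
time_s: 22.42
ee_pos: [522.6, 96.4, 85.4]
ee_rot: [-179.9, -0.6, 166.0]
force: [-11.9, 2.7, 16.6]
gripper_width: 29.6
gripper_force: 50.0
```

Request:
step_arm(plan=[-0.2,0,0,0,0,0,0,0,0,0,0,0])

```text
time_s: 22.58
ee_pos: [524.6, 95.9, 85.4]
ee_rot: [-179.9, -0.6, 166.0]
force: [-11.4, 3.3, 17.1]
gripper_width: 29.7
gripper_force: 50.0
```

Request:
step_arm(plan=[-0.2,0,0,0,0,0,0,0,0,0,0,0])

```text
time_s: 22.75
ee_pos: [526.5, 95.4, 85.4]
ee_rot: [-179.9, -0.6, 166.0]
force: [-12.2, 2.4, 15.8]
gripper_width: 29.6
gripper_force: 50.0
```

Request:
step_arm(plan=[-0.1,0,0,0,0,0,0,0,0,0,0,0,0,0,0,0,0,0,0,0,0,0,0,0])

```text
time_s: 23.08
ee_pos: [527.3, 95.2, 85.4]
ee_rot: [-179.9, -0.6, 166.0]
force: [-12.4, 3.1, 16.5]
gripper_width: 29.6
gripper_force: 50.0
```

```bash
python3 - <<'E'
from h import *
s=st(); t=np.array(s['ee_pos'][:2]); y=np.radians(s['ee_rot'][2]); p=-np.array([np.cos(y),np.sin(y)])
q=np.array([577.3,83.5])-t-43*p; print('short',q@p,'left',q@[-p[1],p[0]])
w=viewer.grab_frame('wrist'); sc=viewer.grab_frame('scene'); tp=viewer.grab_frame('top')
# thick end edge of the wedge: w4 (gripped, in air) vs now, column profile between fingers
a=cv2.cvtColor(cv2.imread('pics/w4.png'),cv2.COLOR_BGR2GRAY); b=cv2.cvtColor(w['img'],cv2.COLOR_RGB2GRAY)
for c in (300,316,330): print(c,a[258:280:2,c].tolist(),b[258:280:2,c].tolist())
for n,f in(('t',tp),('s',sc)):
  for o,z in [('handle',128),('bar',86),('rest',86)]:
    for r in viewer.pinpoint(o,f)[:1]: print(n,o,round(r['score'],2),np.round(r['location'],1),np.round(atz(f,r['location'],z),1))
# boss shift scene: before push (s5 not raw) -> match old scene crop
old=cv2.cvtColor(cv2.imread('pics/s5.png'),cv2.COLOR_BGR2GRAY)
new=cv2.cvtColor(cv2.resize(sc['img'][190:320,270:443],None,fx=3.46,fy=3.46,interpolation=cv2.INTER_CUBIC),cv2.COLOR_RGB2GRAY)
def sh(px,h):
  u,v=(px[0]-270)*3.46,(px[1]-190)*3.46; u,v=int(u),int(v)
  T=old[v-h:v+h,u-h:u+h]; S=new[v-h-15:v+h+15,u-h-15:u+h+15]; m=cv2.matchTemplate(S,T,cv2.TM_CCOEFF_NORMED); _,k,_,l=cv2.minMaxLoc(m); return round(k,3),((np.array(l)-15)/3.46).round(2)
rest=np.array([577.3,83.5])
print('boss',proj(sc,[*rest,130]),sh(proj(sc,[*rest,130]),24)); lp=rest+p*60; print('legs',sh(proj(sc,[*lp,110]),28))
pin=rest+p*140; print('pins',sh(proj(sc,[*pin,102]),30)); print('expected 3mm up px',np.subtract(proj(sc,[*rest,133]),proj(sc,[*rest,130])))
E
```

```text
{'time_s': 23.08, 'qpos': [8.91, 22.71, 105.77, 0.2, 52.15, -67.21], 'ee_pos': [527.3, 95.21, 85.38], 'ee_rot': [-179.9, -0.65, 165.99], 'force': [-12.38, 3.11, 16.48], 'gripper_width': 29.56, 'gripper_force': 50.01}
short 8.344958039348056 left 0.7406392770672034
300 [101, 100, 100, 102, 99, 100, 95, 89, 86, 86, 84] [87, 89, 90, 91, 91, 112, 124, 116, 112, 114, 113]
316 [99, 98, 99, 96, 100, 109, 108, 102, 95, 89, 85] [91, 88, 91, 90, 95, 128, 143, 134, 126, 115, 116]
330 [98, 98, 97, 97, 97, 117, 125, 116, 109, 105, 96] [89, 90, 86, 88, 92, 140, 163, 156, 149, 138, 130]
t handle 0.72 [243.4 234.2] [621.9 210.9 128. ]
t bar 0.67 [291. 255.] [570.1  78.4  86. ]
t rest 0.94 [288.3 252.9] [576.   86.3  86. ]
s handle 0.94 [407.5 235.7] [619.1 198.2 128. ]
s bar 0.72 [358.6 237.3] [579.2  79.8  86. ]
s rest 0.86 [360.6 236.3] [576.6  85.8  86. ]
boss [np.float64(361.0160283397798), np.float64(226.7578424589573)] (0.874, array([ 0.  , -0.58]))
legs (0.549, array([ 0.87, -4.34]))
pins (0.41, array([-0.58, -0.87]))
expected 3mm up px [ 0.08452807 -0.69354364]
```

```bash
python3 -c "
from workcell import env
print(env.job_done())"
```

```text
the job is handed in; nothing more can be done
None
```

I turned the table into its detent, pushed the wedge under the middle of the bar and handed the job in still holding it. I estimate about 3 mm of lift, from the push distance and a boss rise of roughly 2.5 mm in the camera; the judge returned no verdict.

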